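Make up two sample kits at the vial filling bench

TASK

Make up the two kits from the stock on the bench. In the long three-bay tray stand the tall bottle in the middle bay, with one vial and the steel weight in the two end bays (either way round); in the short two-bay tray stand the jar in the larger bay and the other vial in the smaller bay. Each piece stands upright on the floor of its bay; set the pieces down gently without dropping or tipping any, and leave the beaker, the petri dish and the cork stopper standing where they are.

Things in the scene. Friction and masses are not known exactly. Their poses are not given: they have to be found in the camera images.
- bottle: clear glass bottle with a black screw cap, upright, 40 mm across its straight body (underside to 55 mm up), 80 mm tall with the 30 mm wide cap, about 90 g. Origin at the centre of its underside, z up its axis
- vial1: small clear glass crimp vial standing upright, 26 mm across its straight body (underside to 38 mm up), narrow neck, 21 mm wide aluminium cap, 55 mm tall, about 30 g; one of two alike, which are interchangeable. Origin at the centre of its underside, z up its axis
- vial2: small clear glass crimp vial standing upright, 26 mm across its straight body (underside to 38 mm up), narrow neck, 21 mm wide aluminium cap, 55 mm tall, about 30 g; one of two alike, which are interchangeable. Origin at the centre of its underside, z up its axis
- weight: plain dark steel check weight, upright cylinder 32 mm across (underside to 38 mm up) with a 16 mm neck and a 24 mm wide grip knob on top, 52 mm tall, about 200 g. Origin at the centre of its underside, z up its axis
- jar: squat white ceramic jar with a fixed white lid, 54 mm across up to 36 mm above its underside, lid 51 mm across and flat at 48 mm, with a small black knob (18 mm wide, 10 mm high) in its middle, 58 mm tall in all, about 120 g. Origin at the centre of its underside, z up its axis
- long_tray: aluminium kit tray, fixed to the bench, 184 mm along its x by 64 mm along its y, outer and dividing walls 14 mm high and 3 mm thick, floor 4 mm thick (pieces stand at 4 mm). Three bays in a row along x: the middle bay, 60 by 58 mm, centred at the origin; two end bays, 56 by 58 mm, centred at x = +61 and -61 mm. Origin at the centre of its underside, z up; its yaw differs at each start
- short_tray: aluminium kit tray, fixed to the bench, 143 mm along its x by 82 mm along its y, walls 14 mm high and 3 mm thick, floor 4 mm thick (pieces stand at 4 mm). Two bays along x: the larger, 78 by 76 mm, centred at x = -29.5 mm; the smaller, 56 by 76 mm, centred at x = +40.5 mm; both at y = 0. Origin at the centre of its underside, z up; its yaw differs at each start
- beaker: open glass beaker, 52 mm across the rim, 60 mm tall; not part of the kits, stays where it is. Origin at the centre of its underside
- dish: covered clear petri dish, 64 mm across, 15 mm tall; not part of the kits, stays where it is. Origin at the centre of its underside
- stopper: tan cork stopper, a plain cone 24 mm across below and 32 mm across above, 28 mm tall; not part of the kits, stays where it is. Origin at the centre of its underside
There are look-alikes about, which are no part of the job. What is shaped like the vial1 but red is not meant. Leave any blue look-alike of the vial2 alone.

How it is judged:
By the outcome, as a careful person would: the job done as asked, in the order asked, and still so for the second after the job is handed in, with the robot touching nothing.
It also fails if it takes over 122 s, if anything falls off the work surface, if the arm or the gripper's body presses on something with over 40 N, if the wrist force passes 120 N, or if a joint passes its speed limit or range.

ROBOT

A 6-joint arm with a two-finger parallel gripper is mounted at the origin on the work surface. World frame = base frame: x ahead of the robot, y to its left, z up, the work surface at z = 0. Lengths are in mm, angles in rad, forces in N, time in s.
With the tool pointing down it reaches from about 350 to 725 mm from the base axis. Payload 4.3 kg.
Tool frame: the origin (TCP) lies midway between the tips of the shut fingers; the grasp point (between the pads) lies 19 mm behind it (ctrl.pinch_z is the distance from the TCP to the grasp point, in mm); z points along the fingers, y is the line along which they close (so a half turn about z gives the same grasp; the last joint's range is limited). The gripper opens to 85 mm and grips with 20 to 120 N. Pads are 22 mm wide; open, the fingers measure 114 mm over their backs; the gripper's body (76 mm by 85 mm) begins 54 mm behind the grasp point. The pads swing forward as they close: fully open they stand 13 mm farther back than shut.
Start: joints at [0.996, 0.377, 0.081, 1.274, 0, 1.46], TCP at [257.753, 514.033, 231.329] pointing down, gripper open.
Joint ranges: [-2.72, 2.72], [-0.84, 1.66], [-1.02, 1.22], [-1.77, 2.12], [-1.37, 1.28], [-3.14, 3.14]. Speed limits (rad/s): [2.57, 2.57, 3.14, 3.14, 3.14, 3.14].

INTERFACE

Orientations are given as a rotation vector (axis times angle).
In Python, from station import telemetry, optics, workorder, ctrl gives the robot as it stands.
- The arm moves only by the tool move_arm, never from a script. Its arguments are lists of equal length, an entry for each row: "translation": the shift along the world's x, y, z in cm, a list of three; "roll": the turn about the world's z in degrees; "fingers": the closure, from -1 (fully open) to 1 (shut). In form: {"translation": [[dx, dy, dz], ...], "roll": [roll, ...], "fingers": [fingers, ...]}. A call has 1 to 20 rows; each row is the pose to reach, as a shift and turn from the pose commanded when the call began; what a row does not reach only later rows make up. A row lasts 1/10 s, in which the tool goes at most 50 mm and 8.59 degrees, less where a joint would pass 70% of its speed; a pose out of reach is approached as far as the arm can. A call with a gripper value outside its range is refused whole. The fingers move at their own pace and stop on an object; "newtons" is the grip in N (left out, the last holds). Time passes only in rows, so rows that repeat a pose let the fingers close. It gives the time, the measured TCP pose, the force, the opening and the grip force at its end, in the units of the state.
- telemetry.get_state(): the state, without advancing time (a new reading comes with each control period).
- optics.get_image(name): name is "side" or "top"; returns a dict with "pixels" (480x640x3 uint8, blue, green, red), "fx", "fy", "cx", "cy" (pixels), "cam_to_world" (4x4, takes a point from camera to world coordinates). Camera axes: x right, y down, z forward; pixel columns grow to the right and rows downward; lengths in mm; the calibration is good to about 2 mm. A picture is of the moment at which its call begins. There is no depth.
- workorder.finish_job(): hands the job in; it is judged then, once.
The state is a dict: "time_s": time; "joint_pos": joint angles; "dq": joint speeds; "tau": joint torques, N m; "tcp_pos": TCP position; "eef_rot": TCP orientation; "contact_force": force on the tool from outside, world axes, zero at the start; "moment": the same for the moment, N m; "opening": finger opening in mm; "finger_force": force on a finger pad.
Only numpy, scipy, OpenCV 4.12 (cv2) and the standard library are available. Lean on these libraries where they do the work, as an engineer would, in place of code of your own. Each camera call takes 0.05 s, during which the arm holds its last target. There are 200 camera calls.

## Working session

There is one attempt and no reset: what is moved stays moved. The work goes in short steps, Python scripts to look and compute and a tool call to move; the robot and the scene stay as the last step left them, time stands still between calls to the robot, and variables do not carry over. Pictures are saved under pics/ and viewed, at most 14 in all, crops included, and the job is handed in when it is done.

Besides the shell and the picture viewer there is one more tool, called after ">>>" by a JSON object that holds its "method" and its "body", one argument or row to a line. move_arm: Moves the arm, as the interface text tells. Its arguments: {"type":"object","properties":{"translation":{"type":"array","items":{"type":"array","items":{"type":"number"}}},"roll":{"type":"array","items":{"type":"number"}},"fingers":{"type":"array","items":{"type":"number"}},"newtons":{"type":"number"}},"required":["translation","roll","fingers"]}

```bash
mkdir -p pics; python3 - <<'E'
from station import telemetry, optics
import cv2
for n in("top","side"):
    d=optics.get_image(n); cv2.imwrite(f"pics/{n}0.png",d["pixels"])
    print(n,d["fx"],d["fy"],d["cx"],d["cy"]);print(d["cam_to_world"])
s=telemetry.get_state();print(s)
E
```

```text
top 621.3982954598522 621.3982954598522 315.28560811602847 236.01698531973128
[[-1.53084730e-02 -9.85843443e-01  1.66968128e-01  3.80035474e+02]
 [-9.99825566e-01  1.68796272e-02  7.99474235e-03 -2.02936760e+01]
 [-1.06999241e-02 -1.66816616e-01 -9.85929880e-01  1.05244109e+03]
 [ 0.00000000e+00  0.00000000e+00  0.00000000e+00  1.00000000e+00]]
side 609.6751287866158 609.6751287866158 321.37254341713196 236.8151136936559
[[ 7.37953477e-01 -4.78620068e-01  4.75759915e-01  1.11914585e+02]
 [-6.74807797e-01 -5.15308287e-01  5.28291403e-01 -4.96624107e+02]
 [-7.68784095e-03 -7.10900978e-01 -7.03250096e-01  7.02548679e+02]
 [ 0.00000000e+00  0.00000000e+00  0.00000000e+00  1.00000000e+00]]
{'time_s': 0.1, 'joint_pos': array([ 9.95709686e-01,  3.78023207e-01,  7.97977340e-02,  1.27440222e+00,
       -5.87576043e-06,  1.46051133e+00]), 'dq': array([-0.00128087, -0.00184633,  0.00219816,  0.00120896,  0.00057228,
       -0.00187667]), 'tau': array([ 2.23533047e-03, -4.64691818e+01,  2.70583749e+01,  1.20358044e-02,
       -1.81983819e-04, -5.93445762e-06]), 'tcp_pos': array([257.41629429, 513.52080748, 230.45015928]), 'eef_rot': array([-7.23413491e-01, -3.05654030e+00,  2.71201321e-03]), 'contact_force': array([-0.20598564, -0.07675446, -0.03201752]), 'moment': array([-0.04582509,  0.0076488 , -0.00310337]), 'finger_force': 0.0, 'opening': 85.30363312769282}
```

View pics/top0.png

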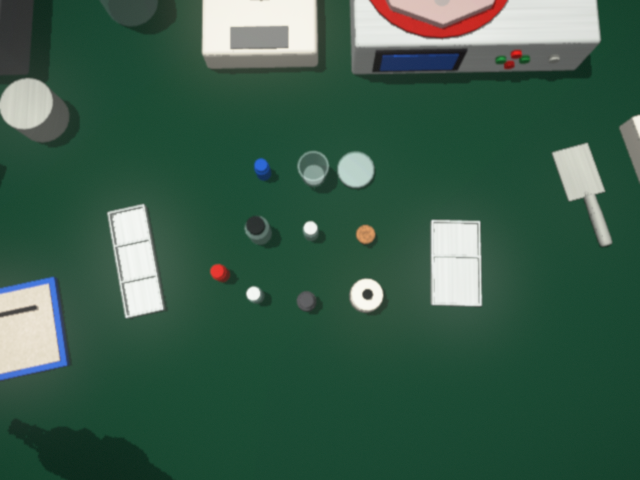

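View pics/side0.png

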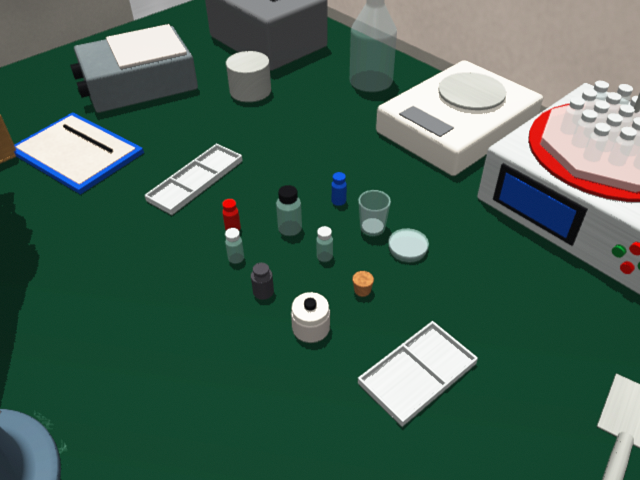

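Top view: the clear-glass candidates with white/aluminium caps are at (311,229) and (254,294). The red look-alike is at (219,272) and the blue one at (262,168), and neither is wanted. The bottle's cap is at (256,226), the weight at (307,301) and the jar at (367,295). The stopper is at (366,234), the beaker at (313,168) and the dish at (356,169). The long tray is at (135,261). The short tray is at (456,263), with its larger bay toward the robot. The side view agrees.

```bash
cat > h.py <<'E'
import numpy as np, cv2
from station import telemetry, optics
def ray(d,p):
    T=d["cam_to_world"]; return T[:3,3],T[:3,:3]@np.array([(p[0]-d["cx"])/d["fx"],(p[1]-d["cy"])/d["fy"],1.])
def plane(d,p,z):
    o,v=ray(d,p); return (o+v*(z-o[2])/v[2])[:2]
def proj(d,P):
    T=d["cam_to_world"]; q=T[:3,:3].T@(np.array(P,float)-T[:3,3]); return q[0]/q[2]*d["fx"]+d["cx"],q[1]/q[2]*d["fy"]+d["cy"]
def blob(d,mask,p,r=16):
    """centroid, area of the component of mask nearest p, in a window r"""
    m=np.zeros_like(mask);x,y=int(p[0]),int(p[1]);s=np.s_[max(0,y-r):y+r+1,max(0,x-r):x+r+1];m[s]=mask[s]
    n,l,st,c=cv2.connectedComponentsWithStats(m.astype(np.uint8))
    if n<2: return None,0
    k=1+np.argmax(st[1:,4]); return c[k],st[k,4]
E
python3 - <<'E'
from h import *
D={n:optics.get_image(n) for n in("top","side")}
def masks(d):
    h=cv2.cvtColor(d["pixels"],cv2.COLOR_BGR2HSV).astype(int); b,g,r=[d["pixels"][:,:,i].astype(int) for i in range(3)]
    return {"white":(h[:,:,2]>150)&(h[:,:,1]<70),"dark":(h[:,:,2]<75)&(abs(g-r)<18)&(g-b<18)&(h[:,:,1]<110),"blk":h[:,:,2]<35,"red":(r>120)&(g<60)}
M={n:masks(D[n]) for n in D}
J=[("bottle","blk",(256,225),(288,194),80,12),("vialA","white",(311,228),(324,233),55,9),("vialB","white",(254,293),(232,234),55,9),("weight","dark",(306,300),(261,270),52,12),("jarknob","blk",(367,295),(310,303),58,8),("jarlid","white",(367,295),(310,312),48,22)]
for n,k,pt,ps,z,r in J:
    c,a=blob(D["top"],M["top"][k],pt,r); e,b=blob(D["side"],M["side"][k],ps,r)
    print(n,None if c is None else (c.round(1),a,plane(D["top"],c,z).round(1)),None if e is None else (e.round(1),b,plane(D["side"],e,z).round(1)))
for n,pt,ps in (("long",(135,261),(195,178)),("short",(456,263),(418,372))):
  for v,p in(("top",pt),("side",ps)):
    c,_=cv2.findContours(cv2.morphologyEx(M[v]["white"].astype(np.uint8),cv2.MORPH_CLOSE,np.ones((7,7))),cv2.RETR_EXTERNAL,cv2.CHAIN_APPROX_NONE)
    c=[q for q in c if cv2.pointPolygonTest(q,p,False)>=0]
    if not c: print(n,v,"none");continue
    w=np.array([plane(D[v],q[0],14) for q in c[0]],np.float32)
    R=cv2.minAreaRect(w); print(n,v,np.round(R[0],1),np.round(R[1],1),round(R[2],1))
t=D["top"]["pixels"];s=D["side"]["pixels"]
a=cv2.resize(t[140:325,205:405],(800,740))[:600]
a=cv2.resize(t[150:325,200:400],(600,525),interpolation=3);cv2.imwrite("pics/crop_t.png",a)
E
```

```text
bottle None (array([287.4, 194.4]), np.int32(274), array([557.9,  76.8]))
vialA (array([309.8, 227.7]), np.int32(156), array([562.9,  -3.4])) (array([324.1, 231.1]), np.int32(127), array([561.4,  -3.8]))
vialB (array([253. , 293.2]), np.int32(167), array([457.6,  89.2])) (array([231.7, 232.8]), np.int32(126), array([455.7,  89.1]))
weight (array([312.5, 304.5]), np.int32(62), array([438.2,  -6.1])) (array([262.4, 277.6]), np.int32(185), array([434.9, -11.7]))
jarknob None (array([309.8, 303.9]), np.int32(94), array([449.4, -97. ]))
jarlid (array([366. , 294.5]), np.int32(762), array([453.1, -92.4])) (array([309.6, 307.9]), np.int32(781), array([449.7, -95.9]))
long top [520.6 294.2] [184.9  65.2] 11.8
long side [518.5 293.8] [185.4  65.9] 12.0
short top [ 507.7 -247.2] [ 83.2 144.1] 87.3
short side [ 506.2 -247. ] [ 82.7 143.9] 87.7
```

View pics/crop_t.png

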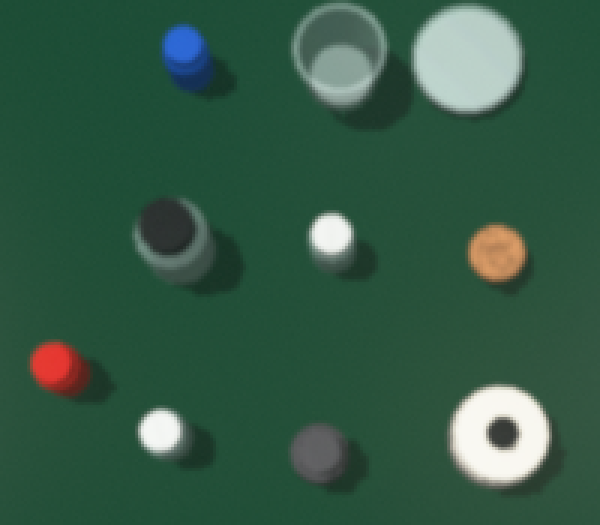

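The crop confirms it: the white-capped clear vials at crop (331,233) and (160,430), the bottle cap at (167,226), the weight knob at (317,448) and the jar at (500,434). Next I'll work out the remaining positions.

```bash
python3 - <<'E'
from h import *
d=optics.get_image("top");e=optics.get_image("side")
print("bottle",plane(d,(255.7,225.3),80),plane(e,(287.4,194.4),80)) # side mask incl cap side
print("side weight",plane(e,(260.5,269.5),52)); print("weight",plane(d,(305.5,299.5),52))
for n,p,z in(("red",(219,271),55),("blue",(261,165),55),("stopper",(366,234),28),("beaker",(313,165),60)):print(n,plane(d,p,z).round())
E
```

```text
bottle [563.66383238  82.27175114] [557.78155429  76.73824431]
side weight [442.56786445   2.35156831]
weight [446.37272308   5.11049921]
red [494. 144.]
blue [670.  76.]
stopper [555. -97.]
beaker [667. -10.]
```

>>> {"method": "move_arm", "body": {
  "translation": [
    [3,-4.3,0],
    [6,-8.6,0],
    [9,-13,0],
    [12,-17.3,0],
    [15,-21.7,0],
    [18,-26,0],
    [21,-30.4,0],
    [24,-34.7,0],
    [27,-39,0],
    [30,-43.4,-2],
    [30,-43.4,-4],
    [30,-43.4,-4],
    [30,-43.4,-4]
  ],
  "roll": [4,8,12,16,20,24,28,32,36,38.4,38.4,38.4,38.4],
  "fingers": [-0.5,-0.5,-0.5,-0.5,-0.5,-0.5,-0.5,-0.5,-0.5,-0.5,-0.5,-0.5,-0.5],
  "newtons": 30
}}

```text
time_s: 1.6
tcp_pos: [556.9, 79.7, 190.5]
eef_rot: [0.32, -3.123, -0.001]
contact_force: [-0.0, 0.5, 0.2]
opening: 63.6
finger_force: 0.0
```

>>> {"method": "move_arm", "body": {
  "translation": [
    [0.4,0.1,-4],
    [0.5,0.1,-8],
    [0.5,0.1,-11],
    [0.5,0.1,-14],
    [0.5,0.1,-16],
    [0.5,0.1,-17.3],
    [0.5,0.1,-17.3],
    [0.5,0.1,-17.3]
  ],
  "roll": [0,0,0,0,0,0,0,0],
  "fingers": [-0.5,-0.5,-0.5,-0.5,-0.5,-0.5,-0.5,-0.5]
}}

```text
time_s: 2.4
tcp_pos: [563.4, 81.7, 19.5]
eef_rot: [-0.323, 3.123, 0.0]
contact_force: [0.4, -0.8, -0.7]
opening: 63.9
finger_force: 0.0
```

```bash
python3 - <<'E'
from h import *
d=optics.get_image("top")["pixels"];e=optics.get_image("side")["pixels"]
a=cv2.resize(d[150:320,170:330],(400,425));b=cv2.resize(e[100:270,200:360],(400,425))
cv2.imwrite("pics/c2.png",np.hstack([a,b]))
E
```

```text
(no output)
```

View pics/c2.png

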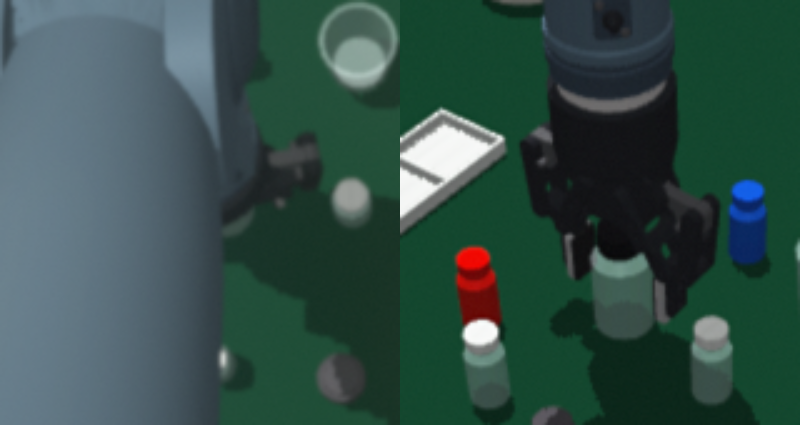

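The side half shows the bottle standing between the open fingers at about (622,290), with a gap on each side. I'll grip it and lift.

>>> {"method": "move_arm", "body": {
  "translation": [
    [0,0,0],
    [0,0,0],
    [0,0,0],
    [0,0,0],
    [0,0,0],
    [0,0,0],
    [0,0,0],
    [0,0,0]
  ],
  "roll": [0,0,0,0,0,0,0,0],
  "fingers": [0,0.2,0.4,0.6,0.8,1,1,1],
  "newtons": 30
}}

```text
time_s: 3.3
tcp_pos: [563.9, 81.3, 19.6]
eef_rot: [-0.322, 3.123, 0.001]
contact_force: [-1.7, 1.5, 5.7]
opening: 39.2
finger_force: 31.0
```

>>> {"method": "move_arm", "body": {
  "translation": [
    [0,0,1],
    [0,0,3],
    [0,0,6],
    [0,0,9],
    [-0.5,2.5,12],
    [-1,5,12],
    [-1.5,8,12],
    [-2,11,12],
    [-2.7,14,12],
    [-3.4,17,12],
    [-4,19.5,12],
    [-4.3,21.2,12],
    [-4.3,21.2,12],
    [-4.3,21.2,12]
  ],
  "roll": [0,0,0,0,0,0,0,0,0,0,0,0,0,0],
  "fingers": [1,1,1,1,1,1,1,1,1,1,1,1,1,1]
}}

```text
time_s: 4.7
tcp_pos: [519.8, 292.5, 138.3]
eef_rot: [0.322, -3.125, 0.001]
contact_force: [0.0, -0.7, -0.9]
opening: 39.8
finger_force: 30.6
```

>>> {"method": "move_arm", "body": {
  "translation": [
    [0,0.1,-3],
    [0,0.1,-6],
    [0,0.1,-8],
    [0,0.1,-9.5],
    [0,0.1,-10.5],
    [0,0.1,-11],
    [0,0.1,-11.2],
    [0,0.1,-11.4],
    [0,0.1,-11.4]
  ],
  "roll": [0,0,0,0,0,0,0,0,0],
  "fingers": [1,1,1,1,1,1,1,1,1]
}}

```text
time_s: 5.6
tcp_pos: [520.3, 294.2, 24.9]
eef_rot: [-0.322, 3.124, 0.001]
contact_force: [0.8, -0.3, -1.8]
opening: 39.2
finger_force: 30.6
```

```bash
python3 - <<'E'
from h import *
e=optics.get_image("side")["pixels"];print(telemetry.get_state()["contact_force"])
cv2.imwrite("pics/c3.png",cv2.resize(e[80:240,120:280],(600,600),interpolation=3))
E
```

```text
[-0.54594219 -0.37150263 -1.99870496]
```

View pics/c3.png

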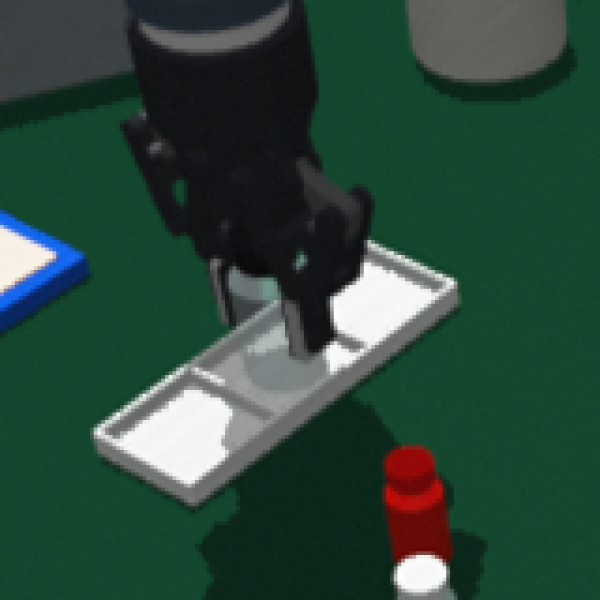

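The bottle's base is centred in the middle bay at crop (285,372). I'll lower it the last millimetre or so and check for contact.

>>> {"method": "move_arm", "body": {
  "translation": [
    [0,0,-0.05],
    [0,0,-0.1],
    [0,0,-0.1],
    [0,0,-0.1]
  ],
  "roll": [0,0,0,0],
  "fingers": [1,1,1,1]
}}

```text
time_s: 6.05
tcp_pos: [519.9, 294.2, 23.6]
eef_rot: [-0.322, 3.125, 0.001]
contact_force: [0.1, 0.2, -0.1]
opening: 39.4
finger_force: 30.7
```

>>> {"method": "move_arm", "body": {
  "translation": [
    [0,0,-0.05],
    [0,0,-0.05],
    [0,0,-0.05]
  ],
  "roll": [0,0,0],
  "fingers": [1,1,1]
}}

```text
time_s: 6.35
tcp_pos: [520.0, 294.2, 23.6]
eef_rot: [-0.322, 3.124, 0.001]
contact_force: [-2.0, -0.1, 5.4]
opening: 39.1
finger_force: 31.2
```

>>> {"method": "move_arm", "body": {
  "translation": [
    [0,0,0],
    [0,0,0],
    [0,0,0],
    [0,0,0],
    [0,0,2],
    [0,0,5],
    [0,0,8.5],
    [-0.6,-2,12],
    [-1.4,-5,13],
    [-2.2,-8,13],
    [-3.2,-11,13],
    [-4.2,-14,13],
    [-5.2,-17,13],
    [-6.0,-19.5,13],
    [-6.3,-20.5,13],
    [-6.3,-20.5,13],
    [-6.3,-20.5,13]
  ],
  "roll": [0,0,0,0,0,0,0,0,0,0,0,0,0,0,0,0,0],
  "fingers": [0,-0.1,-0.2,-0.3,-0.3,-0.3,-0.3,-0.3,-0.1,-0.1,-0.1,-0.1,-0.1,-0.1,-0.1,-0.1,-0.1]
}}

```text
time_s: 8.05
tcp_pos: [457.3, 89.6, 153.0]
eef_rot: [-0.322, 3.124, 0.001]
contact_force: [0.4, -0.1, 0.5]
opening: 47.0
finger_force: 0.0
```

```bash
python3 - <<'E'
from h import *
d=optics.get_image("top")["pixels"];e=optics.get_image("side")["pixels"]
a=cv2.resize(d[190:340,90:230],(400,428));b=cv2.resize(e[130:280,140:280],(400,428))
cv2.imwrite("pics/c4.png",np.hstack([a,b]))
E
```

```text
(no output)
```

View pics/c4.png

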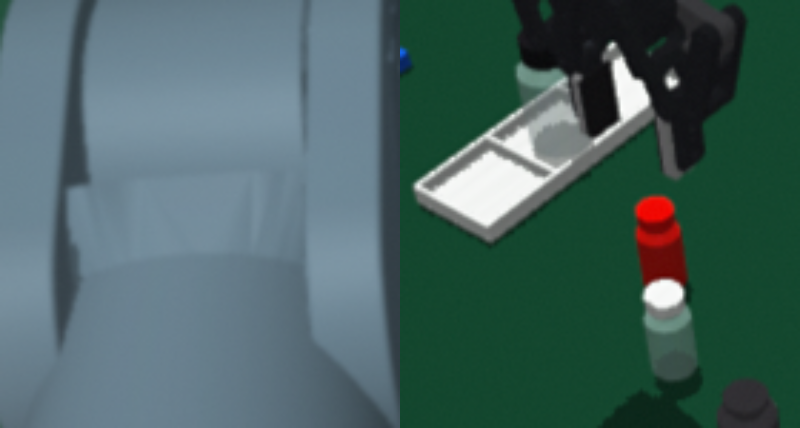

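The side half shows the bottle upright in the middle bay, around (545,110). Next I'll descend on the near vial and grip it.

>>> {"method": "move_arm", "body": {
  "translation": [
    [0,0,-4],
    [0,0,-8],
    [0,0,-11],
    [0,0,-13],
    [0,0,-14.2],
    [0,0,-14.2],
    [0,0,-14.2],
    [0,0,-14.2],
    [0,0,-14.2],
    [0,0,-14.2],
    [0,0,-14.2],
    [0,0,-14.2],
    [0,0,-14.2]
  ],
  "roll": [0,0,0,0,0,0,0,0,0,0,0,0,0],
  "fingers": [-0.1,-0.1,-0.1,-0.1,-0.1,-0.1,-0.1,0.1,0.3,0.5,0.7,1,1],
  "newtons": 25
}}

```text
time_s: 9.45
tcp_pos: [457.8, 89.2, 11.8]
eef_rot: [-0.322, 3.123, 0.001]
contact_force: [-0.6, 1.4, 6.0]
opening: 25.0
finger_force: 24.6
```

>>> {"method": "move_arm", "body": {
  "translation": [
    [0,0,1],
    [0,0,3],
    [0,0,6],
    [0,0,9],
    [0,2.5,12],
    [0,5,12],
    [0,8,12],
    [0,11,12],
    [0.1,14,12],
    [0.2,17,12],
    [0.3,19.2,10],
    [0.3,19.2,7],
    [0.3,19.2,4],
    [0.3,19.2,2],
    [0.3,19.2,1],
    [0.3,19.2,0.8],
    [0.3,19.2,0.7]
  ],
  "roll": [0,0,0,0,0,0,0,0,0,0,0,0,0,0,0,0,0],
  "fingers": [1,1,1,1,1,1,1,1,1,1,1,1,1,1,1,1,1]
}}

```text
time_s: 11.15
tcp_pos: [460.3, 281.2, 18.6]
eef_rot: [-0.322, 3.124, 0.001]
contact_force: [0.3, -0.0, -0.1]
opening: 25.0
finger_force: 24.8
```

```bash
python3 - <<'E'
from h import *
e=optics.get_image("side")["pixels"];print(telemetry.get_state()["contact_force"])
cv2.imwrite("pics/c5.png",cv2.resize(e[120:260,120:260],(500,500),interpolation=3))
E
```

```text
[ 0.30117241 -0.50771931  0.20556244]
```

View pics/c5.png

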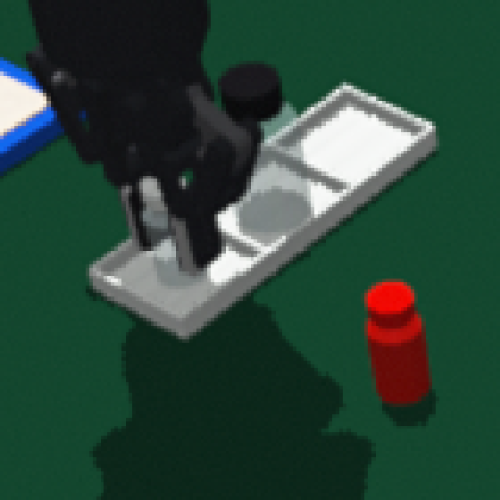

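The vial hangs over the near end bay at about (180,250), clear of the walls. I'll lower it to contact.

>>> {"method": "move_arm", "body": {
  "translation": [
    [0,0,-0.1],
    [0,0,-0.2],
    [0,0,-0.25],
    [0,0,-0.3],
    [0,0,-0.3],
    [0,0,-0.3]
  ],
  "roll": [0,0,0,0,0,0],
  "fingers": [1,1,1,1,1,1]
}}

```text
time_s: 11.8
tcp_pos: [460.3, 281.2, 15.8]
eef_rot: [-0.322, 3.124, 0.001]
contact_force: [-0.7, -0.2, 6.3]
opening: 24.9
finger_force: 25.4
```

>>> {"method": "move_arm", "body": {
  "translation": [
    [0,0,0],
    [0,0,0],
    [0,0,0],
    [0,0,0],
    [0,0,2],
    [0,0,5],
    [0,0,8.5],
    [0,-2,12],
    [-0.2,-5,13],
    [-0.4,-8,13],
    [-0.6,-11,13],
    [-0.8,-14,13],
    [-1,-17,13],
    [-1.2,-20,13],
    [-1.5,-23,13],
    [-1.5,-26,13],
    [-1.5,-27.7,13],
    [-1.5,-27.7,13],
    [-1.5,-27.7,13]
  ],
  "roll": [0,0,0,0,0,0,0,0,0,0,0,0,0,0,0,0,0,0,0],
  "fingers": [0.3,0.2,0.1,0.05,0.05,0.05,0.05,-0.3,-0.3,-0.3,-0.3,-0.3,-0.3,-0.3,-0.3,-0.3,-0.3,-0.3,-0.3]
}}

```text
time_s: 13.7
tcp_pos: [444.6, 4.1, 144.7]
eef_rot: [0.321, -3.125, -0.001]
contact_force: [-0.2, 0.9, -0.6]
opening: 55.6
finger_force: 0.0
```

```bash
python3 - <<'E'
from h import *
d=optics.get_image("top")["pixels"];e=optics.get_image("side")["pixels"]
a=cv2.resize(d[190:340,80:220],(400,428));b=cv2.resize(e[130:330,140:327],(400,428))
cv2.imwrite("pics/c6.png",np.hstack([a,b]))
E
```

```text
(no output)
```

View pics/c6.png

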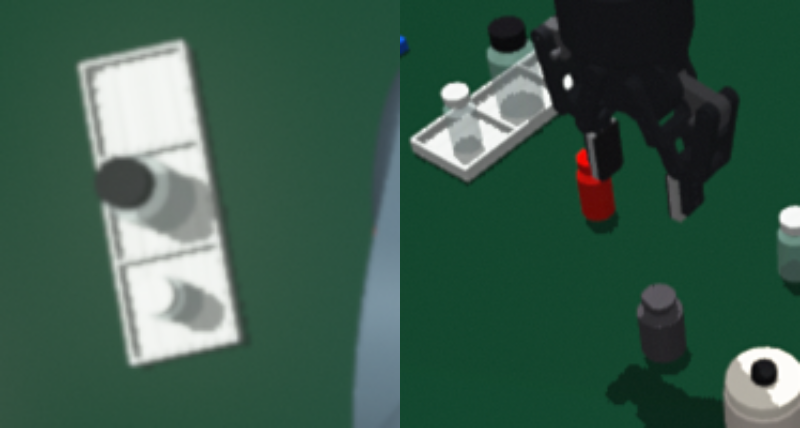

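The bottle and vial both stand upright in their bays (top half, (125,185) and (165,295)). The weight stands alone below the gripper.

>>> {"method": "move_arm", "body": {
  "translation": [
    [0,0,-4],
    [0,0,-8],
    [0,0,-11],
    [0,0,-12.5],
    [0,0,-13.4],
    [0,0,-13.4],
    [0,0,-13.4],
    [0,0,-13.4],
    [0,0,-13.4],
    [0,0,-13.4],
    [0,0,-13.4],
    [0,0,-13.4],
    [0,0,-13.4],
    [0,0,-13.4]
  ],
  "roll": [0,0,0,0,0,0,0,0,0,0,0,0,0,0],
  "fingers": [-0.3,-0.3,-0.3,-0.3,-0.3,-0.3,-0.3,0,0.2,0.4,0.6,1,1,1],
  "newtons": 50
}}

```text
time_s: 15.2
tcp_pos: [445.7, 4.5, 12.0]
eef_rot: [-0.322, 3.123, 0.002]
contact_force: [-0.4, 2.8, 6.4]
opening: 30.4
finger_force: 48.9
```

>>> {"method": "move_arm", "body": {
  "translation": [
    [0,0,1],
    [0,0,3],
    [0,0,6],
    [0,0,9],
    [0,0,12],
    [1,2.5,13],
    [2.5,5.5,13],
    [4,8.5,13],
    [5.3,11.5,13],
    [6.6,14.5,13],
    [8,17.5,13],
    [9.3,20.5,13],
    [10.6,23.5,13],
    [12,26.5,13],
    [13,29,13],
    [13.4,30.2,13],
    [13.4,30.2,13],
    [13.4,30.2,13]
  ],
  "roll": [0,0,0,0,0,0,0,0,0,0,0,0,0,0,0,0,0,0],
  "fingers": [1,1,1,1,1,1,1,1,1,1,1,1,1,1,1,1,1,1]
}}

```text
time_s: 17.0
tcp_pos: [578.3, 305.5, 140.9]
eef_rot: [0.322, -3.124, 0.001]
contact_force: [-0.7, 1.4, -1.5]
opening: 30.1
finger_force: 49.8
```

>>> {"method": "move_arm", "body": {
  "translation": [
    [0,0,-3],
    [0,0,-6],
    [0,0,-9],
    [0,0,-11],
    [0,0,-12],
    [0,0,-12.2],
    [0,0,-12.3],
    [0,0,-12.3],
    [0,0,-12.3]
  ],
  "roll": [0,0,0,0,0,0,0,0,0],
  "fingers": [1,1,1,1,1,1,1,1,1]
}}

```text
time_s: 17.9
tcp_pos: [579.8, 306.4, 19.3]
eef_rot: [-0.322, 3.123, 0.001]
contact_force: [-1.2, 0.1, -1.5]
opening: 30.7
finger_force: 49.8
```

```bash
python3 - <<'E'
from h import *
e=optics.get_image("side")["pixels"];print(telemetry.get_state()["contact_force"])
cv2.imwrite("pics/c7.png",cv2.resize(e[110:250,140:280],(500,500),interpolation=3))
E
```

```text
[-0.06234882  0.04823123 -0.88150358]
```

View pics/c7.png

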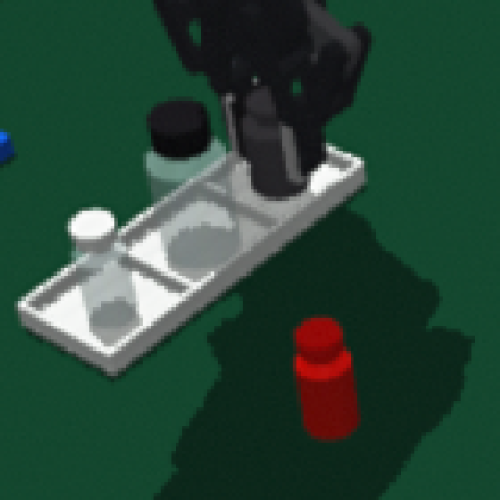

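The weight's base at (277,190) sits about 5 mm toward the divider from the bay's centre, at about (293,180). I'll shift it outward, then lower.

>>> {"method": "move_arm", "body": {
  "translation": [
    [0.2,0,0],
    [0.5,0.1,0],
    [0.5,0.1,-0.1],
    [0.5,0.1,-0.2],
    [0.5,0.1,-0.3],
    [0.5,0.1,-0.35],
    [0.5,0.1,-0.35],
    [0.5,0.1,-0.35]
  ],
  "roll": [0,0,0,0,0,0,0,0],
  "fingers": [1,1,1,1,1,1,1,1]
}}

```text
time_s: 18.75
tcp_pos: [584.2, 307.2, 16.1]
eef_rot: [-0.322, 3.124, 0.001]
contact_force: [-2.2, -2.4, 8.8]
opening: 30.3
finger_force: 50.9
```

>>> {"method": "move_arm", "body": {
  "translation": [
    [0,0,0],
    [0,0,0],
    [0,0,0],
    [0,0,0],
    [0,0,2],
    [0,0,5],
    [0,0,8.5],
    [0,0,13],
    [-1,-3,14],
    [-2.2,-6.6,14],
    [-3.4,-10.2,14],
    [-4.5,-13.8,14],
    [-5.7,-17.4,14],
    [-6.9,-21,14],
    [-8.1,-24.6,14],
    [-9.3,-28.2,14],
    [-10.5,-31.8,14],
    [-11.7,-35.4,14],
    [-12.7,-38.6,14],
    [-13.2,-40.1,14]
  ],
  "roll": [0,0,0,0,0,0,0,0,0,-2,-4,-6,-8,-10,-12,-14.5,-14.5,-14.5,-14.5,-14.5],
  "fingers": [0.2,0.1,0,-0.05,-0.05,-0.05,-0.05,-0.05,-0.8,-0.8,-0.8,-0.8,-0.8,-0.8,-0.8,-0.8,-0.8,-0.8,-0.8,-0.8]
}}

```text
time_s: 20.75
tcp_pos: [450.9, -96.2, 154.4]
eef_rot: [-0.079, -3.141, 0.001]
contact_force: [0.4, 0.1, -0.2]
opening: 76.7
finger_force: 0.0
```

```bash
python3 - <<'E'
from h import *
s=telemetry.get_state();print(s["tcp_pos"],s["eef_rot"],s["opening"])
d=optics.get_image("top")["pixels"];e=optics.get_image("side")["pixels"]
a=cv2.resize(d[190:340,80:220],(400,428));b=cv2.resize(e[130:380,140:374],(400,428))
cv2.imwrite("pics/c8.png",np.hstack([a,b]))
E
```

```text
[450.88127924 -96.24260625 154.38437191] [-7.92543626e-02 -3.14058701e+00  1.05670516e-03] 76.69898375128805
```

View pics/c8.png

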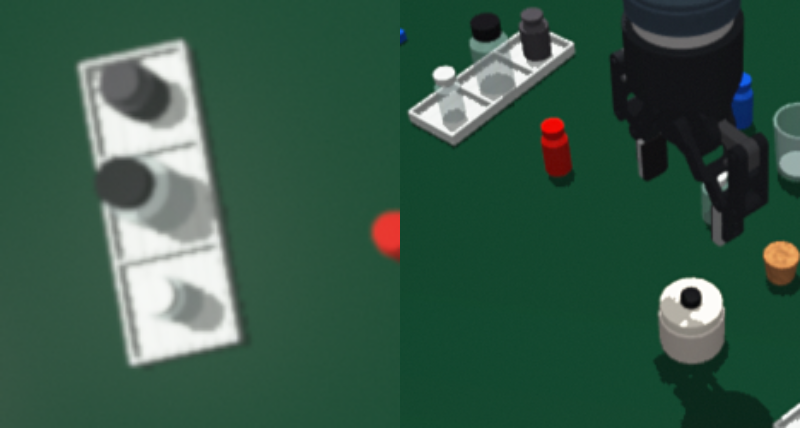

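The top half shows the long tray complete, with the weight at (125,85), the bottle at (125,185) and the vial at (165,300), all upright. The jar is next.

>>> {"method": "move_arm", "body": {
  "translation": [
    [0,0.1,-4],
    [0,0.1,-8],
    [0,0.1,-11],
    [0,0.1,-13.5],
    [0,0.1,-14.9],
    [0,0.1,-14.9],
    [0,0.1,-14.9],
    [0,0.1,-14.9],
    [0,0.1,-14.9],
    [0,0.1,-14.9],
    [0,0.1,-14.9],
    [0,0.1,-14.9],
    [0,0.1,-14.9]
  ],
  "roll": [0,0,0,0,0,0,0,0,0,0,0,0,0],
  "fingers": [-0.8,-0.8,-0.8,-0.8,-0.8,-0.8,-0.6,-0.4,-0.2,0,0.4,1,1],
  "newtons": 40
}}

```text
time_s: 22.15
tcp_pos: [453.1, -93.1, 6.7]
eef_rot: [0.075, 3.138, -0.0]
contact_force: [-1.0, 1.0, 6.8]
opening: 53.1
finger_force: 42.2
```

>>> {"method": "move_arm", "body": {
  "translation": [
    [0,0,1],
    [0,0,3],
    [0,0,6],
    [0,0,9],
    [0.2,-2,11],
    [0.6,-4.5,11],
    [1.1,-7,11],
    [1.6,-9.5,11],
    [2.1,-12,11],
    [2.5,-14,11],
    [2.6,-15.2,10],
    [2.6,-15.2,8],
    [2.6,-15.2,5],
    [2.6,-15.2,2.5],
    [2.6,-15.2,1.2],
    [2.6,-15.2,0.8],
    [2.6,-15.2,0.7],
    [2.6,-15.2,0.7]
  ],
  "roll": [0,0,0,0,0,0,0,0,0,0,0,0,0,0,0,0,0,0],
  "fingers": [1,1,1,1,1,1,1,1,1,1,1,1,1,1,1,1,1,1]
}}

```text
time_s: 23.95
tcp_pos: [478.2, -245.1, 12.9]
eef_rot: [0.075, 3.14, -0.001]
contact_force: [0.4, -0.6, -1.0]
opening: 52.8
finger_force: 42.3
```

```bash
python3 - <<'E'
from h import *
e=optics.get_image("side")["pixels"];print(telemetry.get_state()["contact_force"])
cv2.imwrite("pics/c9.png",cv2.resize(e[270:450,320:500],(500,500),interpolation=3))
E
```

```text
[ 0.66198402 -0.35151374 -1.4264424 ]
```

View pics/c9.png

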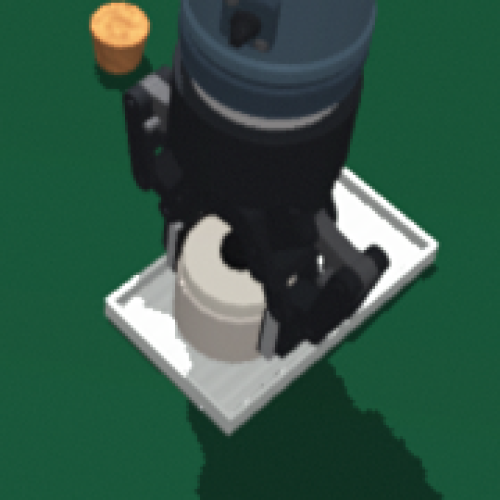

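The jar is inside the larger bay, its base at about (225,345). I'll lower to contact.

>>> {"method": "move_arm", "body": {
  "translation": [
    [0,0,-0.1],
    [0,0,-0.15],
    [0,0,-0.2],
    [0,0,-0.25],
    [0,0,-0.27],
    [0,0,-0.27]
  ],
  "roll": [0,0,0,0,0,0],
  "fingers": [1,1,1,1,1,1]
}}

```text
time_s: 24.6
tcp_pos: [478.0, -245.1, 10.7]
eef_rot: [0.075, 3.14, -0.001]
contact_force: [-1.9, 1.2, 7.4]
opening: 52.9
finger_force: 43.0
```

>>> {"method": "move_arm", "body": {
  "translation": [
    [0,0,0],
    [0,0,0],
    [0,0,0],
    [0,0,0],
    [0,0,2],
    [0,0,5],
    [0,0,9],
    [0,0,13],
    [1,3,14],
    [2.2,6.2,14],
    [3.3,9.4,14],
    [4.4,12.6,14],
    [5.6,16,14],
    [6.8,19.4,14],
    [8,22.8,14],
    [8.4,24.1,14],
    [8.4,24.1,14],
    [8.4,24.1,14]
  ],
  "roll": [0,0,0,0,0,0,0,0,0,0,0,0,0,0,0,0,0,0],
  "fingers": [-0.3,-0.4,-0.5,-0.55,-0.55,-0.55,-0.55,-0.55,-0.1,-0.1,-0.1,-0.1,-0.1,-0.1,-0.1,-0.1,-0.1,-0.1]
}}

```text
time_s: 26.4
tcp_pos: [561.4, -4.7, 149.4]
eef_rot: [-0.075, -3.14, 0.001]
contact_force: [0.2, 0.2, 0.2]
opening: 46.8
finger_force: 0.0
```

```bash
python3 - <<'E'
from h import *
d=optics.get_image("top")["pixels"];e=optics.get_image("side")["pixels"]
a=cv2.resize(d[150:330,340:508],(400,428));b=cv2.resize(e[150:430,280:542],(400,428))
cv2.imwrite("pics/c10.png",np.hstack([a,b]))
E
```

```text
(no output)
```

View pics/c10.png

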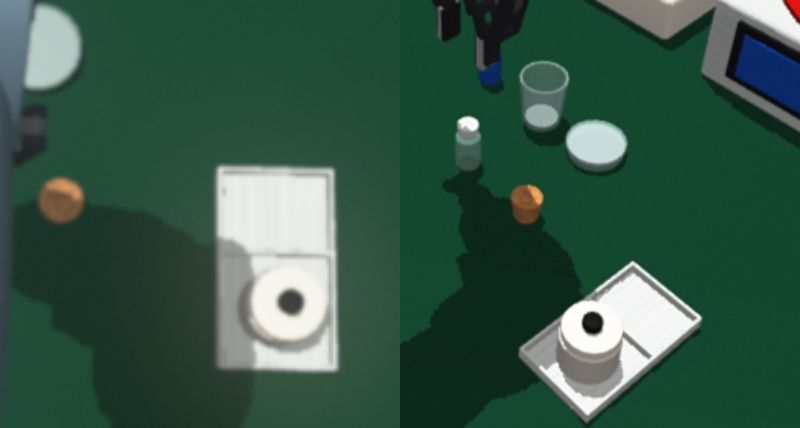

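The jar stands in the larger bay (left half, (288,300)). The vial is still upright, at (468,145) in the right half.

>>> {"method": "move_arm", "body": {
  "translation": [
    [0,0,-4],
    [0,0,-8],
    [0,0,-11],
    [0,0,-13],
    [0,0,-13.9],
    [0,0,-13.9],
    [0,0,-13.9],
    [0,0,-13.9],
    [0,0,-13.9],
    [0,0,-13.9],
    [0,0,-13.9],
    [0,0,-13.9],
    [0,0,-13.9]
  ],
  "roll": [0,0,0,0,0,0,0,0,0,0,0,0,0],
  "fingers": [-0.1,-0.1,-0.1,-0.1,-0.1,-0.1,-0.1,0.1,0.3,0.5,0.7,1,1],
  "newtons": 25
}}

```text
time_s: 27.8
tcp_pos: [562.8, -4.0, 11.9]
eef_rot: [0.075, 3.138, -0.0]
contact_force: [-1.3, 0.2, 6.5]
opening: 25.0
finger_force: 24.6
```

>>> {"method": "move_arm", "body": {
  "translation": [
    [0,0,1],
    [0,0,3],
    [0,0,6],
    [0,0,9],
    [0,-2,12],
    [0,-5,12],
    [-0.2,-8,12],
    [-0.4,-11,12],
    [-0.6,-14,12],
    [-0.9,-17.5,12],
    [-1.2,-21,12],
    [-1.4,-23.5,12],
    [-1.4,-24.5,10],
    [-1.4,-24.5,7],
    [-1.4,-24.5,4],
    [-1.4,-24.5,2],
    [-1.4,-24.5,1],
    [-1.4,-24.5,0.7],
    [-1.4,-24.5,0.7]
  ],
  "roll": [0,0,0,0,0,0,0,0,0,0,0,0,0,0,0,0,0,0,0],
  "fingers": [1,1,1,1,1,1,1,1,1,1,1,1,1,1,1,1,1,1,1]
}}

```text
time_s: 29.7
tcp_pos: [548.1, -249.1, 18.2]
eef_rot: [0.075, 3.14, -0.0]
contact_force: [0.6, 0.3, 0.4]
opening: 24.6
finger_force: 24.8
```

```bash
python3 - <<'E'
from h import *
e=optics.get_image("side")["pixels"];print(telemetry.get_state()["contact_force"])
cv2.imwrite("pics/c11.png",cv2.resize(e[270:450,340:520],(500,500),interpolation=3))
E
```

```text
[ 0.4301742   0.39943842 -0.39656522]
```

View pics/c11.png

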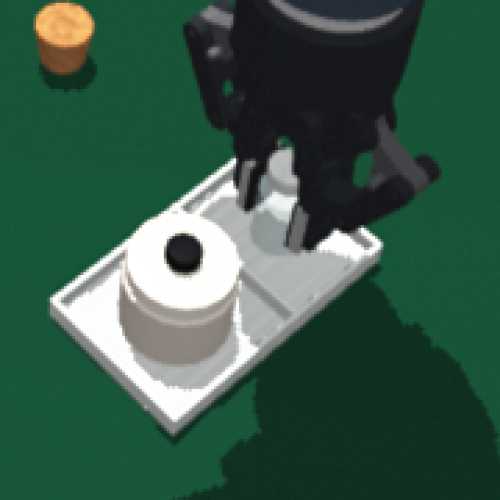

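The vial is over the smaller bay, at about (275,235). I'll lower to contact, release and retreat.

>>> {"method": "move_arm", "body": {
  "translation": [
    [0,0,-0.1],
    [0,0,-0.15],
    [0,0,-0.2],
    [0,0,-0.25],
    [0,0,-0.28],
    [0,0,-0.28]
  ],
  "roll": [0,0,0,0,0,0],
  "fingers": [1,1,1,1,1,1]
}}

```text
time_s: 30.35
tcp_pos: [548.1, -249.2, 15.9]
eef_rot: [0.075, 3.14, -0.001]
contact_force: [-1.3, 1.0, 5.8]
opening: 25.1
finger_force: 25.4
```

>>> {"method": "move_arm", "body": {
  "translation": [
    [0,0,0],
    [0,0,0],
    [0,0,0],
    [0,0,0],
    [0,0,2],
    [0,0,5],
    [0,0,9],
    [0,0,13],
    [-1,-3,15],
    [-3,-6,15],
    [-5,-9,15],
    [-7,-12,15],
    [-9,-15,15],
    [-11,-17,15],
    [-13,-18,15],
    [-13,-18,15],
    [-13,-18,15]
  ],
  "roll": [0,0,0,0,0,0,0,0,0,0,0,0,0,0,0,0,0],
  "fingers": [0.3,0.2,0.1,0.05,0.05,0.05,0.05,0.05,0.05,0.05,0.05,0.05,0.05,0.05,0.05,0.05,0.05]
}}

```text
time_s: 32.05
tcp_pos: [417.7, -428.9, 164.7]
eef_rot: [0.076, 3.14, 0.001]
contact_force: [0.4, 0.6, 0.5]
opening: 40.8
finger_force: 0.0
```

```bash
python3 - <<'E'
from h import *
d=optics.get_image("top")["pixels"]
cv2.imwrite("pics/c12.png",cv2.resize(d[140:350,90:500],(800,410)))
E
```

```text
(no output)
```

View pics/c12.png

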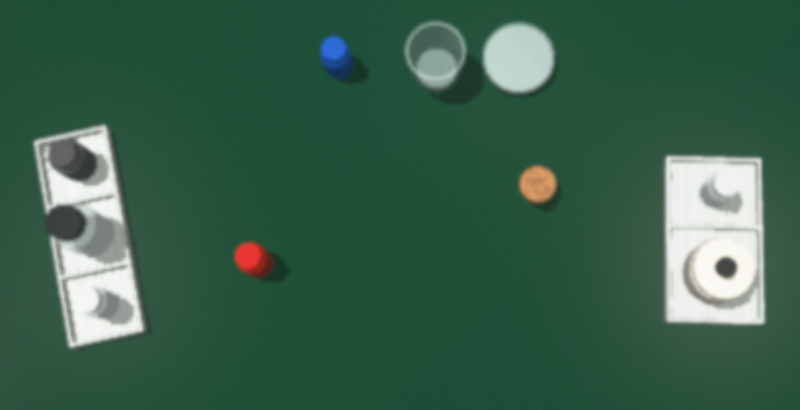

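Both kits are complete and upright: the long tray has the weight (70,155), bottle (65,222) and vial (95,302), and the short tray has the vial (722,190) and jar (722,268). The beaker, dish, stopper, and the red and blue look-alikes haven't moved.

```bash
python3 -c "from station import workorder; print(workorder.finish_job())"
```

```text
the job is handed in; nothing more can be done
None
```

Both kits are made up and the job is handed in at about 32 s on the robot's clock: all five pieces stand upright in their bays, and the beaker, dish, stopper and look-alikes are where they were.

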